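Take a probe reading on the proof stage

ROBOT

A 7-joint arm with a two-finger parallel gripper is mounted at the origin on a cart in front of the work surface, level with it; the furniture and walls round the work are solid. World frame = base frame: x ahead of the robot, y to its left, z up, the work surface at z = 0. Lengths are in m, angles in rad, forces in N, time in s.
With the tool pointing down it reaches from about 0.4 to 0.85 m from the base axis. Payload 4.5 kg.
Tool frame: the origin (TCP) lies midway between the tips of the shut fingers; the grasp point (between the pads) lies 19 mm behind it; y points along the fingers, z is the direction in which the jaws open and shut, and the axes are right-handed (so a half turn about y gives the same grasp; the last joint's range is limited). The gripper opens to 88 mm and grips with 3 to 60 N. Pads are 18 mm wide; open, the fingers measure 123 mm over their backs; the gripper's body (75 mm by 187 mm) begins 45 mm behind the grasp point.
Start: joints at [1.244, 0.689, -0.195, 1.565, 0.157, 0.902, -0.215], TCP at [0.221, -0.585, 0.239] pointing down, gripper open.
Joint ranges: [-3.01, 3.01], [-0.46, 2.08], [-1.47, 1.51], [0.13, 2.56], [-1, 4.14], [0.04, 2.09], [-2.66, 2.66]. Speed limits (rad/s): [2.57, 2.57, 3.14, 3.14, 3.14, 3.14, 3.14].

INTERFACE

Orientations are given as a rotation vector (axis times angle).
In Python, from bench import telemetry, optics, env gives the robot as it stands. The module is installed in compiled form; this text tells all that it offers.
- The arm moves only by the tool send_rows, never from a script. Its arguments are lists of equal length, an entry for each row: "jaw": the finger opening in cm, from 0 to 8.81; "xyz": the shift along the tool's x, y, z in cm, a list of three; "twist": the turn about the tool's y in degrees. In form: {"jaw": [jaw, ...], "xyz": [[dx, dy, dz], ...], "twist": [twist, ...]}. A call has 1 to 10 rows; each row shifts and turns the commanded pose from where the row before left it, along the tool's axes as they then stand; what a row does not reach is not made up. A row lasts 1/10 s, in which the tool goes at most 50 mm and 8.59 degrees, less where a joint would pass 70% of its speed; a pose out of reach is approached as far as the arm can. A call is refused whole if a number of a shift passes 5 or a number of a turn 8.59, either way. A call with a gripper value outside its range is refused whole. The fingers move at their own pace and stop on an object; the grip force is fixed at half the most. Time passes only in rows, so rows that do not move let the fingers close. It gives the time, the measured TCP pose, the force and the opening at its end, in the units of the state.
- telemetry.sense(): the state, without advancing time (a new reading comes with each control period).
- optics.grab_frame(name): name is "side" or "top" or "wrist"; returns the picture (384x512x3 uint8, red, green, blue); there is no depth.
- optics.camera_info(name): a dict with "fx", "fy", "cx", "cy" (pixels), "position" and "orientation" of the camera in the world. Camera axes: x right, y down, z forward; pixel columns grow to the right and rows downward; lengths in m; the calibration is good to about 2 mm. The wrist camera is an equidistant fisheye: a pixel r from the principal point sees the ray r / f radians off the axis. A picture is of the moment at which its call begins: read the wrist's pose just before it. camera_info takes no time and is no camera call; for the wrist camera it gives the pose at the moment of the call.
- env.finish_job(): hands the job in, once; it reports no verdict.
The state is a dict: "t": time; "q": joint angles; "joint_velocities": joint speeds; "tau": joint torques, N m; "eef_pos": TCP position; "eef_rot": TCP orientation; "force": force on the tool from outside, world axes, zero at the start; "torque": the same for the moment, N m; "finger_gap": finger opening in m.
Only numpy, scipy, OpenCV 4.12 (cv2) and the standard library are available. Lean on these libraries where they do the work, as an engineer would, in place of code of your own. Each camera call takes 0.05 s, during which the arm holds its last target. There are 200 camera calls.

TASK

Wind the handwheel clockwise until the carriage touches the stop at the far end of its rails; do not push the carriage or its sloping table by hand. Then lift the reading probe out of its stand and hold its nose inside the ring with tick marks on the proof card, the probe square to the sloping card, pressing gently so that the sprung nose is about half-way in. Finish while still holding the probe there, with the carriage still at its stop and the things round about left undisturbed.

Things in the scene. Friction and masses are not known exactly. Their poses are not given: they have to be found in the camera images.
- handle_mid (a point): Middle of the grip of the handwheel's upright revolving handle: a black round grip 15 mm across and 36 mm tall (this point is 23 mm above its foot, 13 mm below its top, 95 mm above the table surface). It stands on the handwheel 30 mm from the wheel's axis and spins freely on its pin, so it can be pinched from above and led round in a circle without turning the hand. Moving it takes about 1.5 N.
- wheel_center (a point): Point on the upright axis of the handwheel (72 mm across its spoked black rim, the rim's top 68 mm above the table surface), at the same height as handle_mid (95 mm). z is up; it turns with the wheel, x pointing to the handle. The wheel sits on the gear case at the right-hand end of the stage.
- wheel (a joint): Handwheel angle in rad, growing clockwise seen from above. Geared to the carriage: each rad clockwise drives the carriage 10 mm away from the wheel, towards the stop. It starts between 0 and 2.5 and the carriage meets the stop at 6.0. The wheel stays where it is left.
- carriage (a joint): Carriage position in m along its rails, 0.060 when it touches the stop (the steel pin on the dark end block at the left-hand end of the stage, opposite the wheel). It always equals 0.010 times the wheel angle. It travels 60 mm in all.
- table_center (a point): Centre of the upper face of the sloping square table 90x90 mm on the carriage, carrying a white proof card; 58 mm above the table surface. z is the normal of the face, leaning 0.35 rad (20 degrees) from vertical towards the robot's side of the stage; y runs along the carriage's travel, towards the stop; x runs up the slope. Its rear edge is 74 mm above the table surface, its front edge 43 mm.
- spot (a point): The spot to read: centre of the ring with four tick marks (ring 25 mm outside, 21 mm inside diameter) on the proof card, at x -8 mm, y -18 mm from table_center, on its face; same axes as table_center. The other marks are a square outline (beside it, towards the stop) and a row of five grey patches along the upper edge. It moves with the carriage.
- probe_mid (a point): Middle of the black cylindrical grip of the reading probe, a loose pen-like instrument 126 mm long, 110 g, standing upright in its stand, nose down. The grip is 27 mm across and runs from 36 mm below to 33 mm above this point (then a chamfered 8 mm end cap), below it a 42 mm wide steel collar rests on the stand's top. z points along the probe, from nose to end cap. This point is 85 mm above the tip of the nose (out) and starts 91 mm above the table surface.
- probe_tip (a point): Centre of the flat end of the probe's nose, a steel pin 10 mm across that slides into the probe; z points along the probe towards its end cap.
- nose (a joint): How far the sprung nose is pushed into the probe, m: 0 is fully out, 0.010 fully in. The spring gives about 1 N at 0, 4 N half-way in (0.005) and 7 N at 0.010.
- probe_stand: Grey block 76x76x50 mm with a 32 mm round hole right through from above, fixed to the table; the probe hangs in it by its collar, 44 mm deep, so it must be lifted straight up by 50 mm to clear it. Origin: centre of its underside. z up.
- glue_stick: Bystander, not to be disturbed: glue stick standing upright, 28 mm across, 92 mm tall. Origin: centre of its underside.
- ink_bottle: Bystander, not to be disturbed: square-shouldered dark ink bottle, 53x52x60 mm. Origin: centre of its underside.
- tape_masking: Bystander, not to be disturbed: roll of masking tape lying flat, 96 mm across, 25 mm high. Origin: centre of its underside.
- wood_letter_1: Bystander, not to be disturbed: wooden printing letter block, 52x42x23 mm. Origin: centre of its underside.
- wood_letter_3: Bystander, not to be disturbed: wooden printing letter block, 60x48x23 mm. Origin: centre of its underside.
- sharpener: Bystander, not to be disturbed: small brass pencil sharpener, 18x28x16 mm. Origin: centre of its underside.

How it is judged:
By the outcome, as a careful person would: the job done as asked, in the order asked, and still so for the second after the job is handed in, while the arm keeps its last pose, push and grip.
It also fails if it takes over 51 s, if anything falls off the work surface, if the arm or the gripper's body presses on something with over 40 N, if the wrist force passes 120 N, or if a joint passes its speed limit or range.

## Working session

There is one attempt and no reset: what is moved stays moved. The work goes in short steps, Python scripts to look and compute and a tool call to move; the robot and the scene stay as the last step left them, time stands still between calls to the robot, and variables do not carry over. Pictures are saved under pics/ and viewed, about 8 in all and at most 12, crops included, and the job is handed in when it is done.

Besides the shell and the picture viewer there is one more tool, called after ">>>" as name(argument=value, ...) on one line, values as JSON. send_rows: Moves the arm, as the interface text tells. Its arguments: {"type":"object","properties":{"jaw":{"type":"array","items":{"type":"number"}},"xyz":{"type":"array","items":{"type":"array","items":{"type":"number"}}},"twist":{"type":"array","items":{"type":"number"}}},"required":["jaw","xyz","twist"]}

```bash
mkdir -p pics; python3 - <<'E'
from bench import telemetry, optics
import cv2,numpy as np
s=telemetry.sense(); print({k:np.round(v,4).tolist() for k,v in s.items()})
for n in("side","top","wrist"):
    i=optics.camera_info(n); print(n,{k:np.round(v,4).tolist() if not isinstance(v,str) else v for k,v in i.items()})
    cv2.imwrite(f"pics/{n}0.png",cv2.resize(optics.grab_frame(n)[:,:,::-1],(800,600),interpolation=cv2.INTER_CUBIC))
E
```

```text
{'t': 0.0, 'q': [1.2438, 0.69, -0.1945, 1.5664, 0.1573, 0.9025, -0.2151], 'joint_velocities': [0.0021, -0.0014, -0.0004, 0.0001, -0.0009, -0.0014, -0.0003], 'tau': [0.0014, -52.7563, -1.2665, -15.343, -0.0526, 0.0066, 0.0002], 'eef_pos': [0.2204, -0.5842, 0.2379], 'eef_rot': [-0.3699, 2.0267, -2.023], 'force': [0.1939, 0.5553, -0.5104], 'torque': [0.0423, -0.0171, 0.002], 'finger_gap': 0.0883}
side {'fx': 409.167, 'fy': 409.167, 'cx': 260.7503, 'cy': 188.0462, 'position': [0.479, 0.8786, 0.7659], 'orientation': [-0.216, 2.7521, -1.3793]}
top {'fx': 431.7155, 'fy': 431.7155, 'cx': 255.8062, 'cy': 192.5598, 'position': [0.4384, -0.0322, 1.5584], 'orientation': [-2.1674, 2.1296, -0.115]}
wrist {'fx': 297.3186, 'fy': 297.3186, 'cx': 255.7186, 'cy': 192.8928, 'position': [0.288, -0.5595, 0.3845], 'orientation': [2.386, -1.6488, -0.2356]}
```

View pics/side0.png

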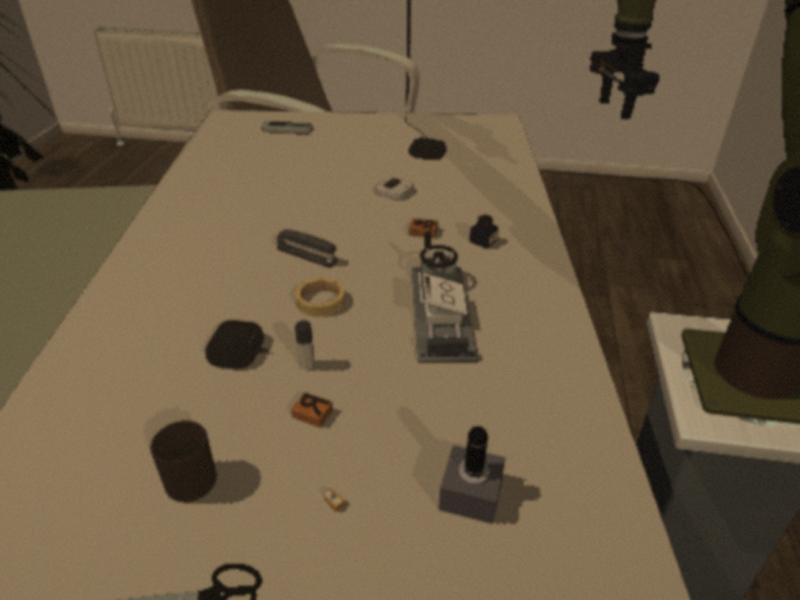

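View pics/top0.png

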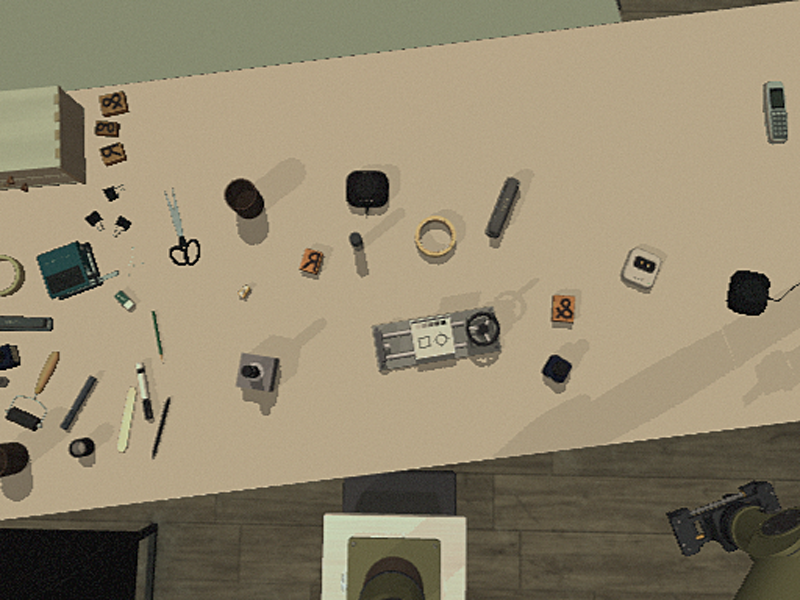

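Side view: stage around (445,300), wheel (439,256), probe (477,455). Top view: wheel (482,329), card (435,338), probe top near (250,371). I'll zoom in on both.

```bash
cat > h.py <<'E'
import numpy as np, cv2
from scipy.spatial.transform import Rotation as R
from bench import telemetry, optics
def ray(n,u,v,info=None):
    i=info or optics.camera_info(n); d=np.array([(u-i["cx"])/i["fx"],(v-i["cy"])/i["fy"],1.])
    if n=="wrist":
        r=np.hypot(d[0],d[1]); d=np.array([*(d[:2]/max(r,1e-9)*np.sin(r)),np.cos(r)])
    d=R.from_rotvec(i["orientation"]).apply(d); return np.array(i["position"]),d/np.linalg.norm(d)
def atz(n,u,v,z,info=None):
    p,d=ray(n,u,v,info); return p+d*(z-p[2])/d[2]
def tri(*rays):
    A=sum(np.eye(3)-np.outer(d,d) for p,d in rays); b=sum((np.eye(3)-np.outer(d,d))@p for p,d in rays)
    x=np.linalg.solve(A,b); return x,[np.linalg.norm(np.cross(x-p,d)) for p,d in rays]
def proj(n,X,info=None):
    i=info or optics.camera_info(n); c=R.from_rotvec(i["orientation"]).inv().apply(np.array(X)-i["position"])
    if n=="wrist":
        t=np.arctan2(np.hypot(c[0],c[1]),c[2]); k=t/np.hypot(c[0],c[1]); return np.array([i["cx"]+i["fx"]*c[0]*k,i["cy"]+i["fy"]*c[1]*k])
    return np.array([i["cx"]+i["fx"]*c[0]/c[2],i["cy"]+i["fy"]*c[1]/c[2]])
E
python3 - <<'E'
from h import *
t=optics.grab_frame("top");s=optics.grab_frame("side")
def crop(im,u,v,w,h,k): return cv2.resize(im[v:v+h,u:u+w],(w*k,h*k),interpolation=cv2.INTER_CUBIC)
a=crop(t,235,190,90,50,4);b=crop(t,150,220,40,50,4);c=crop(s,260,145,50,90,4);d=crop(s,275,265,60,75,4)
im=np.zeros((580,800,3),np.uint8);im[:200,:360]=a;im[:200,380:540]=b;im[210:570,:200]=c;im[210:510,380:620]=d
cv2.imwrite("pics/z.png",cv2.convertScaleAbs(im[:,:,::-1],alpha=1.5))
E
```

```text
(no output)
```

View pics/z.png

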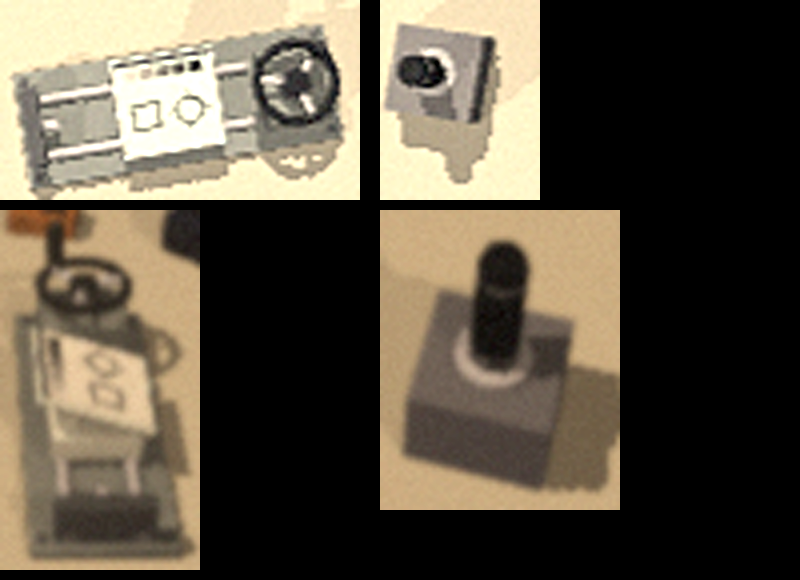

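```bash
python3 - <<'E'
from h import *
np.set_printoptions(precision=4,suppress=True)
T=lambda u,v:ray("top",u,v); S=lambda u,v:ray("side",u,v)
print("wheel",tri(T(309,210.25),S(280.75,164)),atz("top",309,210.25,.068),atz("side",280.75,164,.068))
print("handle",atz("side",273.75,153.75,.095))
print("spot",tri(T(282.25,217.25),S(286,182.5)),atz("top",282.25,217.25,.055))
a=atz("top",245,215,.03);b=atz("top",296.25,207,.03);print("rail dir",a-b,np.degrees(np.arctan2(*(a-b)[[1,0]])))
print("probecap",tri(T(157,237.5),S(305.75,274.5)),atz("top",157,237.5,.13))
print("stop pin",atz("top",247,221,.04))
print("stand corners",[atz("top",u,v,.05) for u,v in((154,226),(179,229.5),(147,247))])
for q,n in (((332,240),"glue?"),((360,260),"")):pass
E
```

```text
wheel (array([ 0.5677, -0.1895,  0.0602]), [np.float64(0.0004197678533904341), np.float64(0.0004197678533905753)]) [ 0.5666 -0.1887  0.068 ] [ 0.5671 -0.1777  0.068 ]
handle [ 0.5914 -0.1901  0.095 ]
spot (array([ 0.5418, -0.097 ,  0.0581]), [np.float64(0.0003540285317966421), np.float64(0.0003540285317965444)]) [ 0.5417 -0.0972  0.055 ]
rail dir [-0.0316  0.1813  0.    ] 99.88163399252322
probecap (array([0.4633, 0.3172, 0.1366]), [np.float64(0.0011120824268775295), np.float64(0.0011120824268775768)]) [0.4623 0.3188 0.13  ]
stop pin [0.5273 0.0259 0.04  ]
stand corners [array([0.5035, 0.3509, 0.05  ]), array([0.4929, 0.2626, 0.05  ]), array([0.4301, 0.3719, 0.05  ])]
```

```bash
cat >> h.py <<'E'
def togo(target,jawdir=None):
    s=telemetry.sense(); M=R.from_rotvec(s["eef_rot"]).as_matrix(); tw=0
    if jawdir is not None:
        j=M.T@np.array([*jawdir,0.]); tw=np.degrees(np.arctan2(j[0],j[2])); tw=(tw+90)%180-90
    print("tcp",np.round(s["eef_pos"],4),"F",np.round(s["force"],1),"t",round(s["t"],2),"gap",round(s["finger_gap"],4),"q6",round(s["q"][6],2))
    print("M",np.round(M,3).tolist(),"local cm",np.round(100*M.T@(np.array(target)-s["eef_pos"]),2),"twist",round(tw,1))
E
python3 - <<'E'
from h import *
togo([.53,-.20,.24],[.985,.172])
togo([.53,-.20,.24],[-.172,.985])
E
```

```text
tcp [ 0.2206 -0.5845  0.2383] F [ 0.3 -0.4 -0.3] t 0.25 gap 0.0882 q6 -0.22
M [[-0.936, -0.0, 0.353], [-0.353, 0.001, -0.936], [0.0, -1.0, -0.001]] local cm [-42.53  -0.15 -25.05] twist -79.2
tcp [ 0.2206 -0.5845  0.2383] F [ 0.3 -0.4 -0.3] t 0.25 gap 0.0882 q6 -0.22
M [[-0.936, -0.0, 0.353], [-0.353, 0.001, -0.936], [0.0, -1.0, -0.001]] local cm [-42.53  -0.15 -25.05] twist 10.8
```

>>> send_rows(jaw=[8.8,8.8,8.8,8.8,8.8,5,5,5,5,5], xyz=[[-4.0,0,-2.5],[-4.0,0,-2.5],[-4.0,0,-2.5],[-4.0,0,-2.5],[-4.0,0,-2.5],[-4.0,0,-2.5],[-4.0,0,-2.5],[-4.0,0,-2.5],[-4.0,0,-2.5],[-4.0,0,-2.5]], twist=[0,0,0,0,0,0,0,0,0,0])

```text
t: 1.25
eef_pos: [0.5076, -0.208, 0.2388]
eef_rot: [-0.369, 2.024, -2.025]
force: [-0.0, 0.7, -0.2]
finger_gap: 0.0512
```

>>> send_rows(jaw=[5,5,5], xyz=[[0,0,0],[0,0,0],[0,0,0]], twist=[5.4,5.4,0])

```text
t: 1.55
eef_pos: [0.5068, -0.2092, 0.2386]
eef_rot: [-0.185, 2.131, -2.132]
force: [-0.4, 0.4, -0.4]
finger_gap: 0.0502
```

```bash
python3 - <<'E'
from h import *
togo([.575,-.20,.08],[-.172,.985])
i=optics.camera_info("wrist"); im=optics.grab_frame("wrist")
np.save("i1.npy",i,allow_pickle=True)
cv2.imwrite("pics/w1.png",cv2.convertScaleAbs(cv2.resize(im[:,:,::-1],(768,576),interpolation=cv2.INTER_CUBIC),alpha=1.4))
E
```

```text
tcp [ 0.5068 -0.2092  0.2386] F [-0.4  0.4 -0.4] t 1.55 gap 0.0502 q6 -1.16
M [[-0.985, -0.0, 0.172], [-0.172, -0.0, -0.985], [0.0, -1.0, 0.0]] local cm [-6.89 15.86  0.26] twist 0.0
```

View pics/w1.png

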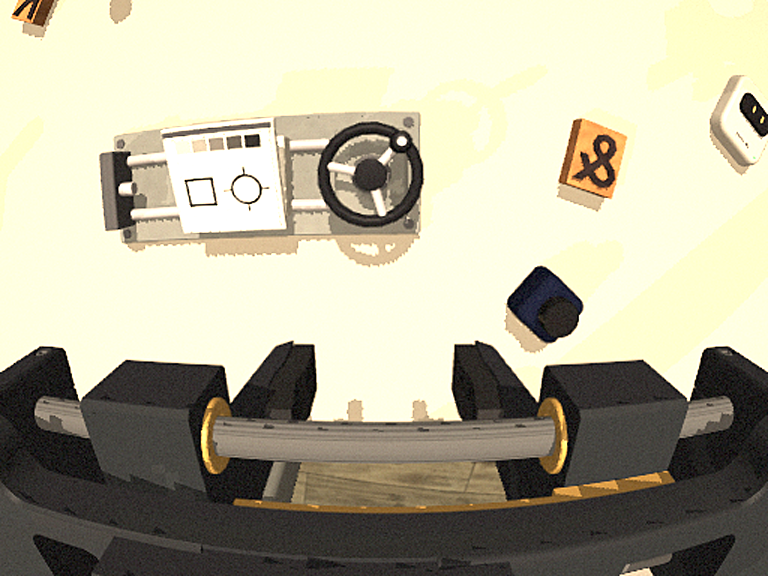

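Wrist view: handle top (401,141), wheel centre (370,174), ring (246,189), square (201,192), stop pin (135,188), all in 768-wide pixels.

```bash
python3 - <<'E'
from h import *
np.set_printoptions(precision=4,suppress=True)
i=np.load("i1.npy",allow_pickle=True).item()
W=lambda u,v,z:atz("wrist",u/1.5,v/1.5,z,i)
Hh=W(401,141,.108);C=W(370.5,174,.068);print("handle",Hh,"C",C,"hub",W(370,173,.065))
r=(Hh-C)[:2];print("r",np.linalg.norm(r),"ang",np.degrees(np.arctan2(r[1],r[0])))
rs=lambda u,v:ray("wrist",u/1.5,v/1.5,i)
print("spot tri",tri(rs(246,189),ray("top",282.25,217.25)),W(246,189,.055))
print("wheel tri",tri(rs(370.5,174),ray("top",309,210.25)))
a=W(128,162,.03);b=W(325,145,.03);print("rail",np.degrees(np.arctan2(*(a-b)[[1,0]])))
a=W(130,215,.03);b=W(325,203,.03);print("rail",np.degrees(np.arctan2(*(a-b)[[1,0]])))
a=W(201,192,.055);b=W(246,189,.055);print("sq-spot",a-b,np.degrees(np.arctan2(*(a-b)[[1,0]])))
togo([*Hh[:2],.078])
E
```

```text
handle [ 0.5935 -0.2055  0.108 ] C [ 0.5689 -0.1897  0.068 ] hub [ 0.5694 -0.1892  0.065 ]
r 0.029230687062624085 ang -32.70644909653941
spot tri (array([ 0.5426, -0.097 ,  0.0517]), [np.float64(0.0007506066552749282), np.float64(0.0007506066552750446)]) [ 0.5436 -0.0976  0.055 ]
wheel tri (array([ 0.5681, -0.1897,  0.0545]), [np.float64(0.0004978145534682334), np.float64(0.0004978145534684417)])
rail 100.47899271843673
rail 100.79173384631551
sq-spot [-0.0069  0.0371  0.    ] 100.5054438196401
tcp [ 0.5066 -0.2096  0.2387] F [ 0.7 -0.   0.3] t 1.6 gap 0.0498 q6 -1.16
M [[-0.985, -0.0, 0.174], [-0.174, -0.0, -0.985], [0.0, -1.0, 0.0]] local cm [-8.63 16.07  1.1 ] twist 0
```

>>> send_rows(jaw=[5,5,5,5,5,5,5,5,5,5], xyz=[[-4.4,0,0.6],[-4.2,0,0.5],[0,3,0],[0,4,0],[0,3,0],[0,2,0],[0,0,0],[0,0,0],[0,0,0],[0,0,0]], twist=[0,0,0,0,0,0,0,0,0,0])

```text
t: 2.6
eef_pos: [0.5942, -0.2062, 0.1203]
eef_rot: [-0.181, 2.129, -2.131]
force: [0.6, -0.1, 0.4]
finger_gap: 0.0498
```

```bash
python3 - <<'E'
from h import *
togo([.594,-.2055,.078])
i=optics.camera_info("wrist"); im=optics.grab_frame("wrist")
print(proj("wrist",[.594,-.2055,.108],i)*1.5)
cv2.imwrite("pics/w2.png",cv2.convertScaleAbs(cv2.resize(im[:,:,::-1],(768,576),interpolation=cv2.INTER_CUBIC),alpha=1.4))
E
```

```text
tcp [ 0.5942 -0.2062  0.1203] F [ 0.6 -0.1  0.4] t 2.6 gap 0.0498 q6 -1.22
M [[-0.985, 0.003, 0.172], [-0.172, -0.001, -0.985], [-0.003, -1.0, 0.001]] local cm [ 0.02  4.23 -0.07] twist 0
[380.33640041 353.73945387]
```

View pics/w2.png

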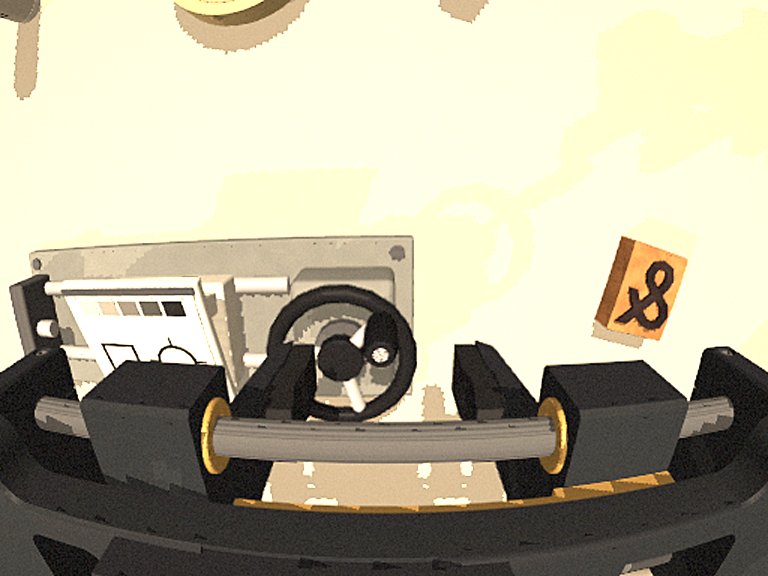

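>>> send_rows(jaw=[5,5,5,0.5,0.5,0.5,0.5,0.5], xyz=[[0,2,0],[0,2.2,0],[0,0,0],[0,0,0],[0,0,0],[0,0,0],[0,0,0],[0,0,0]], twist=[0,0,0,0,0,0,0,0])

```text
t: 3.45
eef_pos: [0.5935, -0.2056, 0.0773]
eef_rot: [-0.183, 2.131, -2.131]
force: [-0.7, -0.1, 3.8]
finger_gap: 0.0129
```

```bash
python3 - <<'E'
from h import *
togo([.594,-.2055,.078])
s=telemetry.sense();M=R.from_rotvec(s["eef_rot"]).as_matrix()
C=np.array([.5685,-.1895]);r=s["eef_pos"][:2]-C;print(np.linalg.norm(r),np.degrees(np.arctan2(r[1],r[0])))
a0=np.arctan2(r[1],r[0]);P=[np.array([np.cos(a0-.2*k),np.sin(a0-.2*k),0])*3.0 for k in range(31)]
print([[round((M.T@(P[k+1]-P[k]))[0],2),0,round((M.T@(P[k+1]-P[k]))[2],2)] for k in range(30)])
E
```

```text
tcp [ 0.5935 -0.2056  0.0773] F [-0.7 -0.1  3.8] t 3.45 gap 0.0129 q6 -1.22
M [[-0.985, 0.001, 0.172], [-0.172, -0.0, -0.985], [-0.001, -1.0, 0.0]] local cm [-0.05 -0.07 -0.01] twist 0
0.029741914803632988 -32.87924619299649
[[np.float64(0.45), 0, np.float64(0.4)], [np.float64(0.52), 0, np.float64(0.3)], [np.float64(0.57), 0, np.float64(0.19)], [np.float64(0.59), 0, np.float64(0.07)], [np.float64(0.6), 0, np.float64(-0.05)], [np.float64(0.58), 0, np.float64(-0.16)], [np.float64(0.53), 0, np.float64(-0.27)], [np.float64(0.47), 0, np.float64(-0.37)], [np.float64(0.38), 0, np.float64(-0.46)], [np.float64(0.28), 0, np.float64(-0.53)], [np.float64(0.17), 0, np.float64(-0.57)], [np.float64(0.06), 0, np.float64(-0.6)], [np.float64(-0.06), 0, np.float64(-0.6)], [np.float64(-0.18), 0, np.float64(-0.57)], [np.float64(-0.29), 0, np.float64(-0.52)], [np.float64(-0.39), 0, np.float64(-0.46)], [np.float64(-0.47), 0, np.float64(-0.37)], [np.float64(-0.54), 0, np.float64(-0.27)], [np.float64(-0.58), 0, np.float64(-0.16)], [np.float64(-0.6), 0, np.float64(-0.04)], [np.float64(-0.59), 0, np.float64(0.08)], [np.float64(-0.57), 0, np.float64(0.2)], [np.float64(-0.52), 0, np.float64(0.3)], [np.float64(-0.44), 0, np.float64(0.4)], [np.float64(-0.36), 0, np.float64(0.48)], [np.float64(-0.25), 0, np.float64(0.54)], [np.float64(-0.14), 0, np.float64(0.58)], [np.float64(-0.02), 0, np.float64(0.6)], [np.float64(0.1), 0, np.float64(0.59)], [np.float64(0.21), 0, np.float64(0.56)]]
```

>>> send_rows(jaw=[0.5,0.5,0.5,0.5,0.5,0.5,0.5,0.5,0.5,0.5], xyz=[[0.45,0,0.4],[0.52,0,0.3],[0.57,0,0.19],[0.59,0,0.07],[0.6,0,-0.05],[0.58,0,-0.16],[0.53,0,-0.27],[0.47,0,-0.37],[0.38,0,-0.46],[0.28,0,-0.53]], twist=[0,0,0,0,0,0,0,0,0,0])

```text
t: 4.45
eef_pos: [0.5442, -0.206, 0.0773]
eef_rot: [-0.18, 2.128, -2.131]
force: [4.1, 2.3, 3.8]
finger_gap: 0.0134
```

```bash
cat > c.py <<'E'
from h import *
s=telemetry.sense();r=np.array(s["eef_pos"][:2])-[.5685,-.1895]
print(s["t"],np.linalg.norm(r),np.degrees(np.arctan2(r[1],r[0])),np.round(s["force"],1),s["finger_gap"],np.round(s["eef_pos"],4))
E
python3 c.py
```

```text
4.45 0.029417700907618236 -145.85006093812635 [4.1 2.3 3.8] 0.013359335254336859 [ 0.5442 -0.206   0.0773]
```

>>> send_rows(jaw=[0.5,0.5,0.5,0.5,0.5,0.5,0.5,0.5,0.5,0.5], xyz=[[0.17,0,-0.57],[0.06,0,-0.6],[-0.06,0,-0.6],[-0.18,0,-0.57],[-0.29,0,-0.52],[-0.39,0,-0.46],[-0.47,0,-0.37],[0,0,0],[0,0,0],[0,0,0]], twist=[0,0,0,0,0,0,0,0,0,0])

```text
t: 5.45
eef_pos: [0.5467, -0.1681, 0.0771]
eef_rot: [-0.186, 2.131, -2.134]
force: [0.7, 0.8, 9.0]
finger_gap: 0.0134
```

```bash
python3 c.py; python3 - <<'E'
from h import *
i=optics.camera_info("side"); im=optics.grab_frame("side")[140:240,250:320]
t=optics.grab_frame("top")[185:245,230:330]
o=np.zeros((600,800,3),np.uint8);o[:500,:350]=cv2.resize(im,(350,500),interpolation=3);o[:264,360:800]=cv2.resize(t,(440,264),interpolation=3)
cv2.imwrite("pics/s3.png",cv2.convertScaleAbs(o[:,:,::-1],alpha=1.5))
E
```

```text
5.45 0.030563980471030587 135.52562185930742 [0.7 0.8 9. ] 0.013403018094615853 [ 0.5467 -0.1681  0.0771]
```

View pics/s3.png

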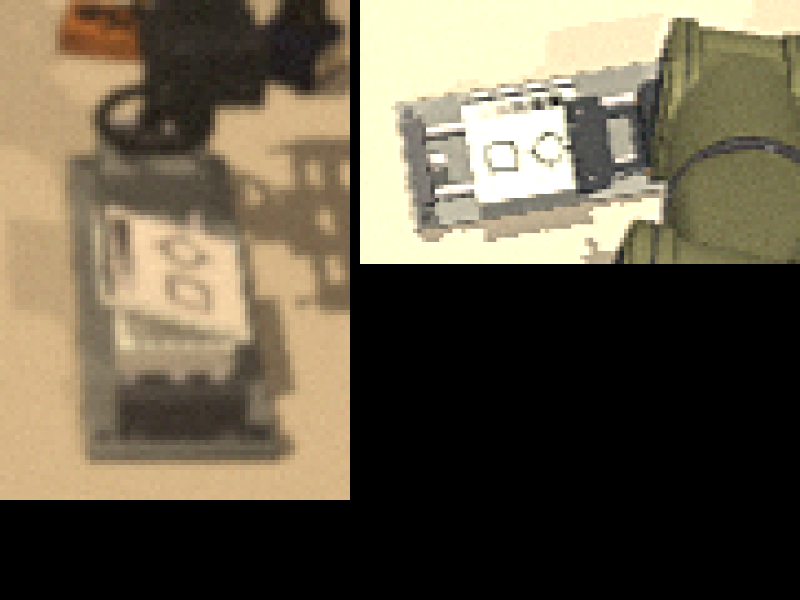

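>>> send_rows(jaw=[0.5,0.5,0.5,0.5,0.5], xyz=[[-0.54,0,-0.27],[-0.58,0,-0.16],[-0.6,0,-0.04],[-0.59,0,0.08],[0,0,0]], twist=[0,0,0,0,0])

```text
t: 6.05
eef_pos: [0.5691, -0.1586, 0.0771]
eef_rot: [-0.187, 2.133, -2.131]
force: [0.3, 3.9, 10.2]
finger_gap: 0.0131
```

```bash
python3 c.py
```

```text
6.05 0.030929081971159445 88.86548627094398 [ 0.3  3.9 10.2] 0.013116102936861792 [ 0.5691 -0.1586  0.0771]
```

>>> send_rows(jaw=[0.5,0.5,0.5], xyz=[[-0.57,0,0.24],[-0.52,0,0.32],[0,0,0]], twist=[0,0,0])

```text
t: 6.35
eef_pos: [0.582, -0.1617, 0.0772]
eef_rot: [-0.185, 2.132, -2.129]
force: [3.5, 5.5, 8.4]
finger_gap: 0.0133
```

```bash
python3 c.py
```

```text
6.35 0.030895517988221956 64.0175584785161 [3.5 5.5 8.4] 0.013334069124109872 [ 0.582  -0.1617  0.0772]
```

>>> send_rows(jaw=[0.5,0.5,0.5], xyz=[[-0.44,0,0.4],[0,0,0],[0,0,0]], twist=[0,0,0])

```text
t: 6.65
eef_pos: [0.5874, -0.1652, 0.0772]
eef_rot: [-0.183, 2.131, -2.13]
force: [3.8, 3.7, 7.9]
finger_gap: 0.0134
```

```bash
python3 c.py
```

```text
6.65 0.03078354025222203 52.16104474532593 [3.8 3.7 7.9] 0.013359218402148165 [ 0.5874 -0.1652  0.0772]
```

>>> send_rows(jaw=[0.5,0.5,0.5], xyz=[[-0.36,0,0.48],[0,0,0],[0,0,0]], twist=[0,0,0])

```text
t: 6.95
eef_pos: [0.592, -0.1698, 0.0773]
eef_rot: [-0.182, 2.13, -2.13]
force: [3.6, 3.4, 6.3]
finger_gap: 0.0136
```

```bash
python3 c.py
```

```text
6.95 0.03067237983838087 39.88932050341018 [3.6 3.4 6.3] 0.013626598910399199 [ 0.592  -0.1698  0.0773]
```

>>> send_rows(jaw=[0.5,0.5,0.5], xyz=[[-0.25,0,0.54],[0,0,0],[0,0,0]], twist=[0,0,0])

```text
t: 7.25
eef_pos: [0.5955, -0.1751, 0.0773]
eef_rot: [-0.182, 2.13, -2.131]
force: [4.2, 2.7, 7.2]
finger_gap: 0.0131
```

```bash
python3 c.py; python3 - <<'E'
from h import *
im=optics.grab_frame("side")[160:240,255:320]
t=optics.grab_frame("top")[195:240,230:290]
o=np.zeros((600,800,3),np.uint8);o[:480,:390]=cv2.resize(im,(390,480),interpolation=3);o[:300,400:800]=cv2.resize(t,(400,300),interpolation=3)
cv2.imwrite("pics/s4.png",cv2.convertScaleAbs(o[:,:,::-1],alpha=1.5))
E
```

```text
7.25 0.030565909876301336 28.0394366890916 [4.2 2.7 7.2] 0.013067176426097773 [ 0.5955 -0.1751  0.0773]
```

View pics/s4.png

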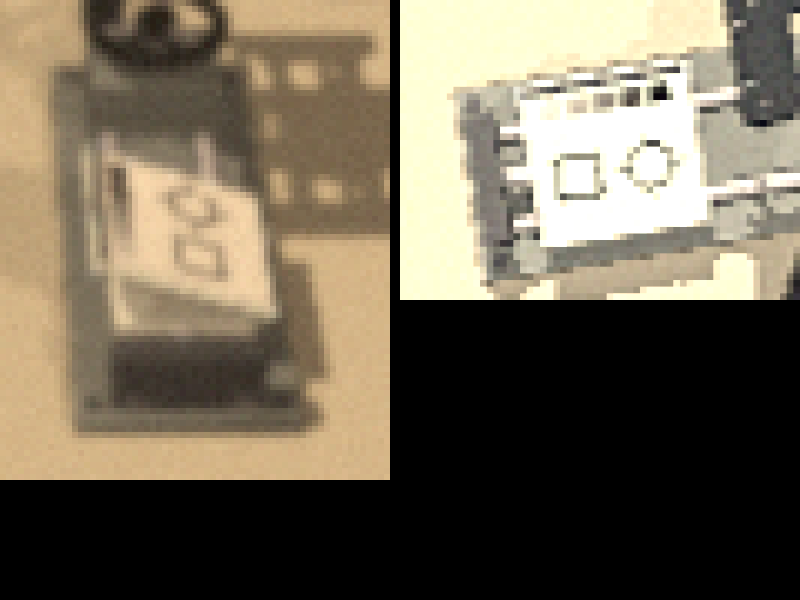

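>>> send_rows(jaw=[0.5,0.5,0.5], xyz=[[-0.14,0,0.58],[0,0,0],[0,0,0]], twist=[0,0,0])

```text
t: 7.65
eef_pos: [0.5957, -0.1756, 0.0771]
eef_rot: [-0.19, 2.138, -2.124]
force: [-0.2, 9.8, 12.3]
finger_gap: 0.0132
```

```bash
python3 c.py
```

```text
7.65 0.030566510951236275 27.117692791703096 [-0.2  9.8 12.3] 0.013231733587467997 [ 0.5957 -0.1756  0.0771]
```

>>> send_rows(jaw=[0.5,0.5,0.5], xyz=[[-0.02,0,0.6],[0,0,0],[0,0,0]], twist=[0,0,0])

```text
t: 7.95
eef_pos: [0.5959, -0.176, 0.077]
eef_rot: [-0.196, 2.145, -2.116]
force: [-3.8, 18.9, 16.5]
finger_gap: 0.0133
```

```bash
python3 c.py
```

```text
7.95 0.030584838251060002 26.207969443649056 [-3.8 18.9 16.5] 0.013264857300674338 [ 0.5959 -0.176   0.077 ]
```

>>> send_rows(jaw=[0.5,0.5,0.5,4,4,4,4,4,4,4], xyz=[[0.02,0,-0.6],[0.1,0,-0.3],[0,0,0],[0,0,0],[0,0,0],[0,0,0],[0,-2,0],[0,-3,0],[0,-4,0],[0,-4,0]], twist=[0,0,0,0,0,0,0,0,0,0])

```text
t: 8.95
eef_pos: [0.5936, -0.1788, 0.207]
eef_rot: [-0.187, 2.134, -2.134]
force: [0.1, 0.2, 0.6]
finger_gap: 0.04
```

```bash
python3 c.py; python3 - <<'E'
from h import *
togo([.40,.31,.22],[-.177,.984])
E
```

```text
8.95 0.027315345891617583 23.0797499601742 [0.1 0.2 0.6] 0.039951358297151546 [ 0.5936 -0.1788  0.207 ]
tcp [ 0.5936 -0.1788  0.207 ] F [0.1 0.2 0.6] t 8.95 gap 0.04 q6 -1.24
M [[-0.985, -0.004, 0.17], [-0.17, -0.0, -0.985], [0.004, -1.0, -0.0]] local cm [ 10.76  -1.25 -51.46] twist -0.4
```

>>> send_rows(jaw=[5,5,5,5,5,5], xyz=[[2.65,0,-3.7],[2.65,0,-3.7],[2.65,0,-3.7],[2.65,0,-3.7],[0,0,0],[0,0,0]], twist=[-0.4,0,0,0,0,0])

```text
t: 9.55
eef_pos: [0.464, -0.0512, 0.2066]
eef_rot: [-0.194, 2.127, -2.129]
force: [0.4, -0.6, 0.5]
finger_gap: 0.0499
```

```bash
python3 - <<'E'
from h import *
togo([.40,.31,.22],[-.177,.984])
i=optics.camera_info("wrist"); im=optics.grab_frame("wrist"); np.save("i5.npy",i,allow_pickle=True)
cv2.imwrite("pics/w5.png",cv2.convertScaleAbs(cv2.resize(im[:,:,::-1],(768,576),interpolation=cv2.INTER_CUBIC),alpha=1.2))
E
```

```text
tcp [ 0.464  -0.0512  0.2066] F [ 0.4 -0.6  0.5] t 9.55 gap 0.0499 q6 -1.44
M [[-0.984, -0.001, 0.179], [-0.179, -0.001, -0.984], [0.001, -1.0, 0.001]] local cm [ -0.17  -1.36 -36.68] twist 0.1
```

View pics/w5.png

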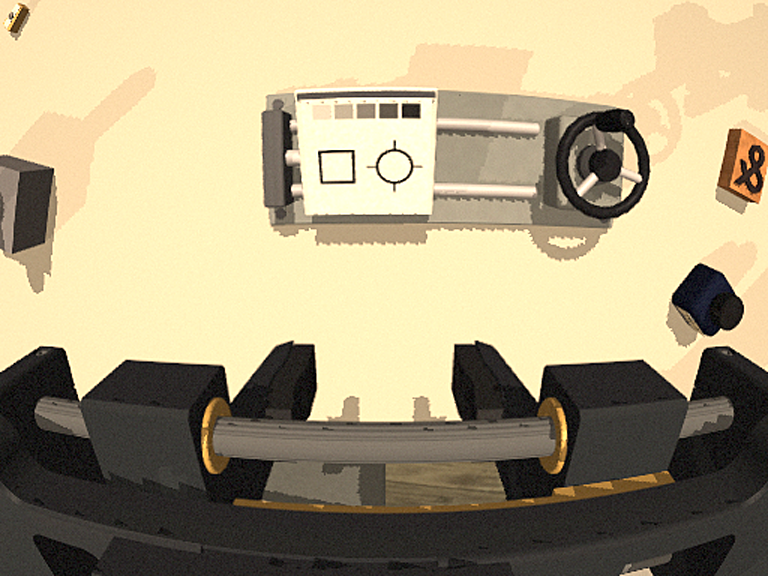

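```bash
python3 - <<'E'
from h import *
np.set_printoptions(precision=4,suppress=True)
i=np.load("i5.npy",allow_pickle=True).item()
W=lambda u,v,z:atz("wrist",u/1.5,v/1.5,z,i); rs=lambda u,v:ray("wrist",u/1.5,v/1.5,i)
print(tri(rs(395.5,166),ray("top",267.5,219.45)),W(395.5,166,.055),W(395.5,166,.052))
a=W(336.5,167,.055)-W(395.5,166,.055);print("sq",np.linalg.norm(a),np.degrees(np.arctan2(a[1],a[0])))
for p,q in(((442,128),(538,129)),((440,190),(538,193))):
  a=W(*p,.03)-W(*q,.03);print(np.degrees(np.arctan2(a[1],a[0])))
# card corners
for u,v,z in((297,91,.0735),(438,91,.0735),(302,215,.0425),(434,217,.0425)):print(W(u,v,z))
togo([.395,.303,.2066],[-.177,.984])
E
```

```text
(array([ 0.5343, -0.0468,  0.0397]), [np.float64(0.0007425828083090657), np.float64(0.0007425828083090793)]) [ 0.5345 -0.0471  0.055 ] [ 0.5345 -0.0472  0.052 ]
sq 0.0390416979297049 100.90603646760034
103.01769894296514
100.59786592612699
[0.5717 0.0224 0.0735]
[ 0.5865 -0.0637  0.0735]
[0.4895 0.0112 0.0425]
[ 0.5044 -0.0805  0.0425]
tcp [ 0.4652 -0.052   0.2067] F [-0.1  0.4 -1.1] t 9.6 gap 0.05 q6 -1.44
M [[-0.984, 0.0, 0.177], [-0.177, -0.001, -0.984], [0.0, -1.0, 0.001]] local cm [  0.61  -0.03 -36.18] twist 0.0
```

>>> send_rows(jaw=[7,7,7,7,7,7,7,7,7,7], xyz=[[0,-0.3,-4],[0,-0.3,-4],[0,-0.3,-4],[0,0,-4],[0,0,-4],[0,0,-4],[0,0,-4],[0,0,-4],[0,0,-4],[0,0,0]], twist=[0,0,0,0,0,0,0,0,0,0])

```text
t: 10.6
eef_pos: [0.4009, 0.3099, 0.2155]
eef_rot: [-0.196, 2.128, -2.118]
force: [0.3, 0.5, -0.2]
finger_gap: 0.0699
```

```bash
python3 - <<'E'
from h import *
togo([.463,.317,.08],[-.177,.984])
i=optics.camera_info("wrist"); im=optics.grab_frame("wrist"); np.save("i6.npy",i,allow_pickle=True)
cv2.imwrite("pics/w6.png",cv2.convertScaleAbs(cv2.resize(im[:,:,::-1],(768,576),interpolation=cv2.INTER_CUBIC),alpha=1.3))
E
```

```text
tcp [0.4009 0.3099 0.2155] F [ 0.3  0.5 -0.2] t 10.6 gap 0.0699 q6 -2.11
M [[-0.983, 0.002, 0.185], [-0.185, 0.005, -0.983], [-0.002, -1.0, -0.005]] local cm [-6.21 13.56  0.51] twist 0.5
```

View pics/w6.png

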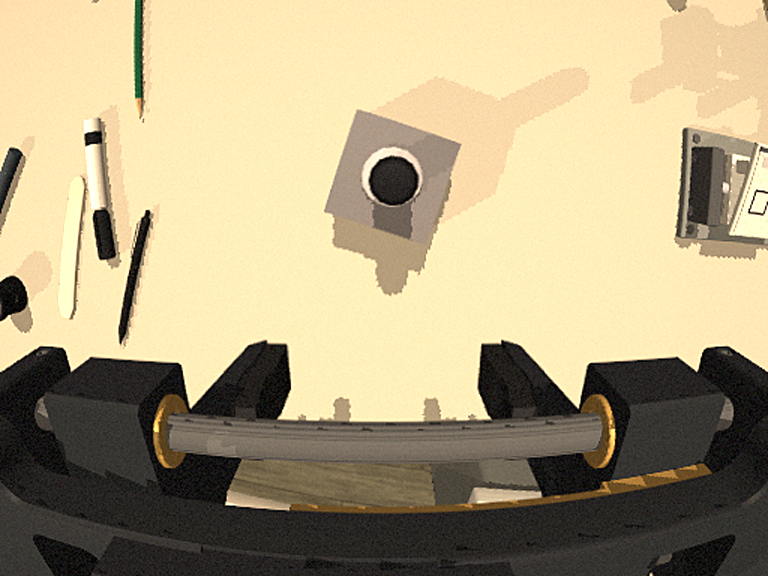

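```bash
python3 - <<'E'
from h import *
np.set_printoptions(precision=4,suppress=True)
i=np.load("i6.npy",allow_pickle=True).item()
W=lambda u,v,z:atz("wrist",u/1.5,v/1.5,z,i)
print("cap",W(394,181,.130),"collar",W(392,176,.055),"stand corners",[W(u,v,.05) for u,v in((358,110),(461,144),(326,212),(426,246))])
print(tri(ray("wrist",394/1.5,181/1.5,i),ray("side",305.75,274.5)),tri(ray("wrist",394/1.5,181/1.5,i),ray("top",157,237.5)))
c=W(393,178.5,.1)
togo([.4645,.316,.15],[-.177,.984])
E
```

```text
cap [0.4639 0.3161 0.13  ] collar [0.4645 0.3161 0.055 ] stand corners [array([0.5058, 0.3477, 0.05  ]), array([0.4963, 0.2733, 0.05  ]), array([0.4312, 0.357 , 0.05  ]), array([0.4203, 0.2829, 0.05  ])]
(array([0.4642, 0.3162, 0.1356]), [np.float64(0.00017238865370492156), np.float64(0.0001723886537049564)]) (array([0.4632, 0.3165, 0.1387]), [np.float64(0.0010128053103933955), np.float64(0.0010128053103933613)])
tcp [0.4015 0.306  0.2153] F [ 0.2 -0.4 -0.5] t 10.65 gap 0.0699 q6 -2.1
M [[-0.983, 0.001, 0.182], [-0.182, 0.001, -0.983], [-0.001, -1.0, -0.001]] local cm [-6.37  6.54  0.17] twist 0.3
```

>>> send_rows(jaw=[7,7,7,7,7,7], xyz=[[-3.2,0,0.1],[-3.2,0,0.1],[0,2.5,0],[0,2.5,0],[0,0,0],[0,0,0]], twist=[0.3,0,0,0,0,0])

```text
t: 11.25
eef_pos: [0.4651, 0.3107, 0.1656]
eef_rot: [-0.183, 2.13, -2.134]
force: [1.3, 0.5, 0.8]
finger_gap: 0.0703
```

```bash
python3 - <<'E'
from h import *
togo([.4642,.3161,.082],[-.177,.984])
E
```

```text
tcp [0.4651 0.3107 0.1656] F [1.3 0.5 0.8] t 11.25 gap 0.0703 q6 -2.05
M [[-0.985, -0.0, 0.171], [-0.171, -0.002, -0.985], [0.0, -1.0, 0.001]] local cm [-0.01  8.36 -0.56] twist -0.4
```

>>> send_rows(jaw=[7,7,7,7,7,2,2,2,2,2], xyz=[[0,2,-0.55],[0,3,0],[0,2.3,0],[0,1,0],[0,0,0],[0,0,0],[0,0,0],[0,0,0],[0,0,0],[0,0,0]], twist=[-0.4,0,0,0,0,0,0,0,0,0])

```text
t: 12.25
eef_pos: [0.4632, 0.318, 0.0831]
eef_rot: [-0.192, 2.127, -2.126]
force: [-0.2, 0.8, 0.1]
finger_gap: 0.0318
```

```bash
python3 - <<'E'
from h import *
togo([.4642,.3161,.082],[-.177,.984])
E
```

```text
tcp [0.4632 0.318  0.0831] F [-0.2  0.8  0.1] t 12.25 gap 0.0318 q6 -2.05
M [[-0.984, 0.001, 0.18], [-0.18, 0.0, -0.984], [-0.001, -1.0, -0.0]] local cm [-0.06  0.11  0.21] twist 0.2
```

>>> send_rows(jaw=[2,2,2,2,2,2,2,2,2], xyz=[[0,0,0],[0,0,0],[0,0,0],[0,0,0],[0,-1,0],[0,-1,0],[0,-1,0],[0,-1,0],[0,0,0]], twist=[0,0,0,0,0,0,0,0,0])

```text
t: 13.15
eef_pos: [0.464, 0.3185, 0.1245]
eef_rot: [-0.19, 2.127, -2.124]
force: [-0.3, -0.7, -0.6]
finger_gap: 0.0261
```

```bash
python3 - <<'E'
from h import *
togo([.4642,.3161,.082],[-.177,.984])
im=optics.grab_frame("side")[250:350,260:350]
i=optics.camera_info("wrist");w=optics.grab_frame("wrist")
o=np.zeros((600,800,3),np.uint8);o[:500,:450]=cv2.resize(im,(450,500),interpolation=3);o[:300,460:800]=cv2.resize(w[184:334,171:341],(340,300),interpolation=3)
cv2.imwrite("pics/s7.png",cv2.convertScaleAbs(o[:,:,::-1],alpha=1.5))
E
```

```text
tcp [0.464  0.3185 0.1245] F [-0.3 -0.7 -0.6] t 13.15 gap 0.0261 q6 -2.05
M [[-0.984, 0.003, 0.18], [-0.18, 0.002, -0.984], [-0.003, -1.0, -0.001]] local cm [0.03 4.25 0.25] twist 0.2
```

View pics/s7.png

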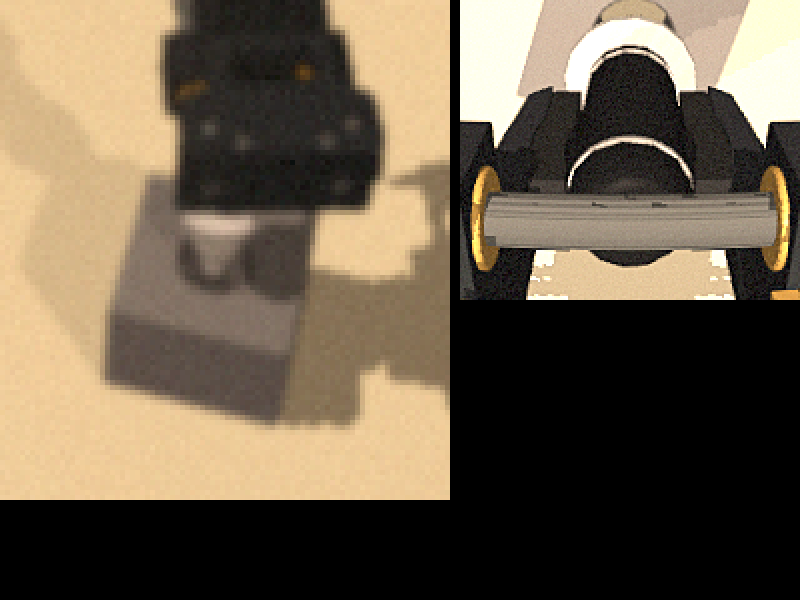

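>>> send_rows(jaw=[2,2,2,2,2,2,2], xyz=[[0,0.5,0],[0,0.5,0],[0.5,0,0],[0.5,0,0],[0.5,0,0],[0.5,0,0],[0,0,0]], twist=[0,0,0,0,0,0,0])

```text
t: 13.95
eef_pos: [0.4435, 0.3143, 0.1132]
eef_rot: [-0.192, 2.126, -2.126]
force: [3.1, 0.3, 0.8]
finger_gap: 0.0263
```

```bash
python3 - <<'E'
from h import *
togo([.4642,.3161,.082],[-.177,.984])
E
```

```text
tcp [0.4435 0.3143 0.1132] F [3.1 0.3 0.8] t 13.95 gap 0.0263 q6 -2.07
M [[-0.984, 0.001, 0.18], [-0.18, 0.0, -0.984], [-0.001, -1.0, -0.0]] local cm [-2.06  3.12  0.2 ] twist 0.2
```

>>> send_rows(jaw=[2,2,2,2,2,2], xyz=[[0.5,0,0],[0.5,0,0],[0.5,0,0],[0.5,0,0],[0,0,0],[0,0,0]], twist=[0,0,0,0,0,0])

```text
t: 14.55
eef_pos: [0.4229, 0.3106, 0.1126]
eef_rot: [-0.195, 2.126, -2.127]
force: [2.2, -0.3, -0.7]
finger_gap: 0.0261
```

```bash
python3 - <<'E'
from h import *
togo([.4642,.3161,.082],[-.177,.984])
np.save("i8.npy",optics.camera_info("wrist"),allow_pickle=True);w=optics.grab_frame("wrist");cv2.imwrite("pics/w8.png",w[:,:,::-1])
g=cv2.cvtColor(w,cv2.COLOR_RGB2HSV)
s=telemetry.sense();M=R.from_rotvec(s["eef_rot"]).as_matrix()
gr=np.array(s["eef_pos"])-.019*M[:,1]
i=np.load("i8.npy",allow_pickle=True).item()
for th in(0,10,15,20,25):
    t=np.radians(th);ax=np.cos(t)*np.array([0,0,1])+np.sin(t)*M[:,0]
    print(th,[proj("wrist",gr-d*ax,i).round(1).tolist() for d in(-31,43.5,46,51,93)for d in[d/1000]])
E
```

```text
tcp [0.4229 0.3106 0.1126] F [ 2.2 -0.3 -0.7] t 14.55 gap 0.0261 q6 -2.08
M [[-0.984, -0.001, 0.181], [-0.181, -0.001, -0.984], [0.001, -1.0, 0.0]] local cm [-4.17  3.05  0.21] twist 0.2
0 [[254.5, 299.4], [254.8, 227.2], [254.8, 225.6], [254.9, 222.7], [254.9, 202.5]]
10 [[254.6, 309.0], [254.8, 216.2], [254.8, 214.1], [254.9, 210.2], [254.9, 182.8]]
15 [[254.6, 313.0], [254.8, 211.0], [254.8, 208.6], [254.8, 204.1], [254.9, 173.2]]
20 [[254.6, 316.4], [254.8, 205.9], [254.8, 203.3], [254.8, 198.3], [254.9, 163.6]]
25 [[254.6, 319.3], [254.8, 201.1], [254.8, 198.2], [254.8, 192.7], [254.9, 154.2]]
```

>>> send_rows(jaw=[2,2,2,2,2,2], xyz=[[-0.1,-0.7,0],[0,-1.3,0],[0,-2,0],[0,-2,0],[0,0,0],[0,0,0]], twist=[0,0,0,0,0,0])

```text
t: 15.2
eef_pos: [0.424, 0.3106, 0.1725]
eef_rot: [-0.195, 2.127, -2.127]
force: [-0.7, 0.2, -1.8]
finger_gap: 0.026
```

```bash
python3 - <<'E'
from h import *
togo([.4642,.3161,.082],[-.177,.984])
s=telemetry.sense();i=optics.camera_info("wrist");w=optics.grab_frame("wrist");sd=optics.grab_frame("side")
np.save("i9.npy",i,allow_pickle=True);np.save("s9.npy",s,allow_pickle=True);cv2.imwrite("pics/w9.png",w[:,:,::-1]);cv2.imwrite("pics/sd9.png",sd[:,:,::-1])
M=R.from_rotvec(s["eef_rot"]).as_matrix();gr=np.array(s["eef_pos"])-.019*M[:,1]
print(proj("wrist",gr-.093*np.array([0,0,1]),i),proj("side",gr-.093*np.array([0,0,1])))
for th in (17,20,23):
    t=np.radians(th);ax=np.cos(t)*np.array([0,0,1])+np.sin(t)*M[:,0]
    print(th,proj("wrist",gr-.093*ax,i),proj("side",gr-.093*ax),proj("wrist",gr-.0435*ax,i))
o=np.zeros((600,800,3),np.uint8);o[:600,:400]=cv2.resize(w[110:260,205:305],(400,600),interpolation=3);o[:600,410:800]=cv2.resize(sd[230:330,270:335],(390,600),interpolation=3)
cv2.imwrite("pics/s9.png",cv2.convertScaleAbs(o[:,:,::-1],alpha=1.5))
E
```

```text
tcp [0.424  0.3106 0.1725] F [-0.7  0.2 -1.8] t 15.2 gap 0.026 q6 -2.08
M [[-0.984, -0.001, 0.18], [-0.18, -0.0, -0.984], [0.001, -1.0, 0.0]] local cm [-4.07  9.05  0.19] twist 0.2
[254.90839807 202.70431631] [324.11253243 286.99010884]
17 [254.8905558  169.55560187] [311.15972102 285.91759671] [254.7677918  209.19478671]
20 [254.88610748 163.83198012] [308.98484159 285.46072153] [254.76348785 206.18693846]
23 [254.88121357 158.1559976 ] [306.85616469 284.92497609] [254.75883329 203.25652807]
```

View pics/s9.png

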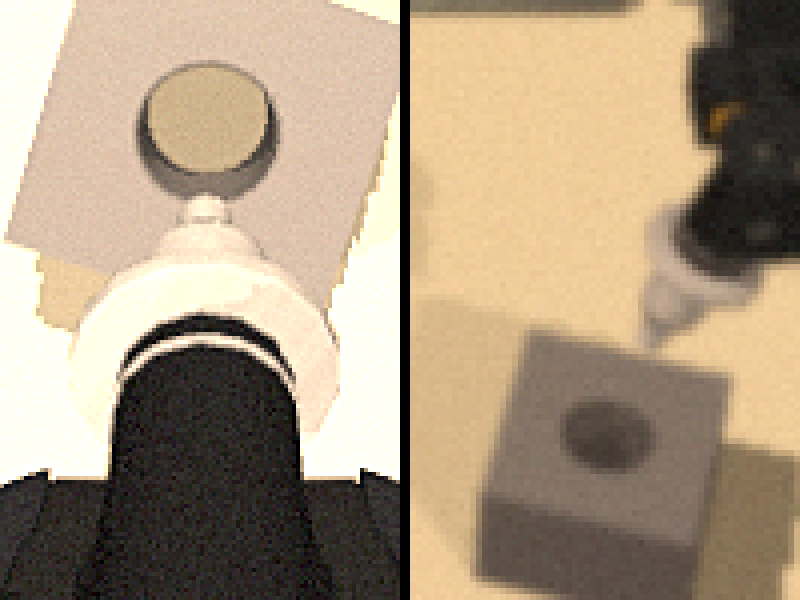

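```bash
python3 - <<'E'
from h import *
np.set_printoptions(precision=2,suppress=True)
i=np.load("i9.npy",allow_pickle=True).item();s=np.load("s9.npy",allow_pickle=True).item()
M=R.from_rotvec(s["eef_rot"]).as_matrix();gr=np.array(s["eef_pos"])-.019*M[:,1]
def circ(th,d,r,e=0):
    t=np.radians(th);ax=np.cos(t)*np.array([0,0,1])+np.sin(t)*M[:,0];p=np.cross(ax,M[:,2])
    c=gr+e*M[:,0]-d*ax
    return np.array([proj("wrist",c+r*(np.cos(a)*p+np.sin(a)*M[:,2]),i) for a in np.linspace(0,6.28,60)])
for e in(-.002,0,.002):
  for th in(0,18,20,22,24):
    row=[]
    for d,r in((.047,.021),(.052,.021),(.096,.005)):
        c=circ(th,d,r,e);row+=[c[:,1].min(),np.ptp(c[:,0])]
    print(e,th,"collar top vmin,w; bottom; tip",np.array(row), "grip bottom r13.5 vmin",circ(th,.047,.0135,e)[:,1].min(),"cap",circ(th,-.022,.0135,e)[:,1].min())
E
```

```text
-0.002 0 collar top vmin,w; bottom; tip [190.33  66.26 188.16  64.65 193.01  12.69] grip bottom r13.5 vmin 202.03807187262422 cap 255.33483623765042
-0.002 18 collar top vmin,w; bottom; tip [171.69  68.89 167.39  67.37 157.11  13.38] grip bottom r13.5 vmin 182.82036401861683 cap 275.1391915555208
-0.002 20 collar top vmin,w; bottom; tip [169.87  69.28 165.32  67.77 153.21  13.48] grip bottom r13.5 vmin 180.89589081472673 cap 277.22500686596214
-0.002 22 collar top vmin,w; bottom; tip [168.11  69.68 163.31  68.19 149.33  13.59] grip bottom r13.5 vmin 179.02146643081832 cap 279.27221156589326
-0.002 24 collar top vmin,w; bottom; tip [166.42  70.11 161.36  68.63 145.47  13.71] grip bottom r13.5 vmin 177.1994717265128 cap 281.27698186385317
0 0 collar top vmin,w; bottom; tip [193.48  66.02 191.24  64.43 195.46  12.66] grip bottom r13.5 vmin 205.1131170704362 cap 259.6797101418226
0 18 collar top vmin,w; bottom; tip [175.11  68.67 170.74  67.16 159.78  13.35] grip bottom r13.5 vmin 186.13698483276193 cap 279.2787173488488
0 20 collar top vmin,w; bottom; tip [173.33  69.06 168.7   67.56 15
[... 401 characters left out ...]
 [196.61  65.78 194.29  64.2  197.89  12.63] grip bottom r13.5 vmin 208.1669823622445 cap 263.9551758067904
0.002 18 collar top vmin,w; bottom; tip [178.52  68.44 174.07  66.95 162.43  13.33] grip bottom r13.5 vmin 189.43406248478743 cap 283.3451939034475
0.002 20 collar top vmin,w; bottom; tip [176.77  68.83 172.07  67.35 158.58  13.43] grip bottom r13.5 vmin 187.57064510056057 cap 285.3731031587213
0.002 22 collar top vmin,w; bottom; tip [175.09  69.24 170.13  67.78 154.75  13.54] grip bottom r13.5 vmin 185.75886241132284 cap 287.3607153798803
0.002 24 collar top vmin,w; bottom; tip [173.47  69.66 168.26  68.22 150.95  13.66] grip bottom r13.5 vmin 184.00113809624497 cap 289.30440506700745
```

```bash
cat > g.py <<'E'
from h import *
import sys
h=float(sys.argv[1]); S=np.array([.5342,-.0467,.0555])
M0=np.array([-.984,-.177,0]);n=np.array([0,0,np.cos(.35)])+np.sin(.35)*M0
togo(S+(.096+h)*n-.002*M0-[0,0,.019],[-.177,.984])
E
python3 g.py .03
```

```text
tcp [0.4237 0.3103 0.1717] F [ 0.9 -0.1 -1.1] t 15.3 gap 0.0261 q6 -2.08
M [[-0.984, -0.002, 0.18], [-0.18, -0.002, -0.984], [0.002, -1.0, 0.001]] local cm [-0.32  1.73 37.09] twist 0.2
```

>>> send_rows(jaw=[2,2,2,2,2,2,2,2,2,2], xyz=[[0,-1,1],[0,-1,2],[0,0,3],[0,0,4],[0,0,4.5],[0,0,4.5],[0,0,4.5],[0,0,4.5],[0,0,4],[0,0,3]], twist=[0,0,0,0,0,0,0,0,0,0])

```text
t: 16.3
eef_pos: [0.4871, -0.0376, 0.1927]
eef_rot: [-0.19, 2.128, -2.131]
force: [-0.5, -0.4, -0.5]
finger_gap: 0.0265
```

>>> send_rows(jaw=[2,2,2,2], xyz=[[0,0,1.5],[0,0,0.5],[0,0,0],[0,0,0]], twist=[0,0,0,0])

```text
t: 16.7
eef_pos: [0.4909, -0.052, 0.1927]
eef_rot: [-0.195, 2.127, -2.125]
force: [0.0, 0.3, -1.0]
finger_gap: 0.0265
```

```bash
python3 g.py .012
```

```text
tcp [ 0.4909 -0.052   0.1927] F [ 0.   0.3 -1. ] t 16.7 gap 0.0265 q6 -1.45
M [[-0.983, -0.001, 0.182], [-0.182, 0.001, -0.983], [0.0, -1.0, -0.001]] local cm [-0.85  5.47  0.26] twist 0.3
```

>>> send_rows(jaw=[2,2,2,2,2,2], xyz=[[-0.85,0,0.25],[0,2,0],[0,2,0],[0,1,0],[0,0.4,0],[0,0,0]], twist=[0.3,0,0,0,0,0])

```text
t: 17.3
eef_pos: [0.5003, -0.0536, 0.1385]
eef_rot: [-0.189, 2.129, -2.129]
force: [0.5, -0.6, -0.8]
finger_gap: 0.0263
```

```bash
python3 g.py .012; python3 - <<'E'
from h import *
s=telemetry.sense();i=optics.camera_info("wrist");w=optics.grab_frame("wrist");sd=optics.grab_frame("side");t=optics.grab_frame("top")
np.save("i10.npy",i,allow_pickle=True);np.save("s10.npy",s,allow_pickle=True);cv2.imwrite("pics/w10.png",w[:,:,::-1])
S=np.array([.5342,-.0467,.0555]);print("spot px",(proj("wrist",S,i)-[205,110])*4,(proj("side",S)-[265,150])*6+[410,0])
o=np.zeros((600,800,3),np.uint8);o[:600,:400]=cv2.resize(w[110:260,205:305],(400,600),interpolation=3);o[:480,410:770]=cv2.resize(sd[150:230,265:325],(360,480),interpolation=3)
cv2.imwrite("pics/s10.png",cv2.convertScaleAbs(o[:,:,::-1],alpha=1.2))
E
```

```text
tcp [ 0.5003 -0.0536  0.1385] F [ 0.5 -0.6 -0.8] t 17.3 gap 0.0263 q6 -1.47
M [[-0.984, -0.0, 0.176], [-0.176, 0.0, -0.984], [0.0, -1.0, -0.0]] local cm [ 0.04  0.06 -0.07] twist -0.1
spot px [195.72087825 188.00296823] [541.74119849 262.67178509]
```

View pics/s10.png

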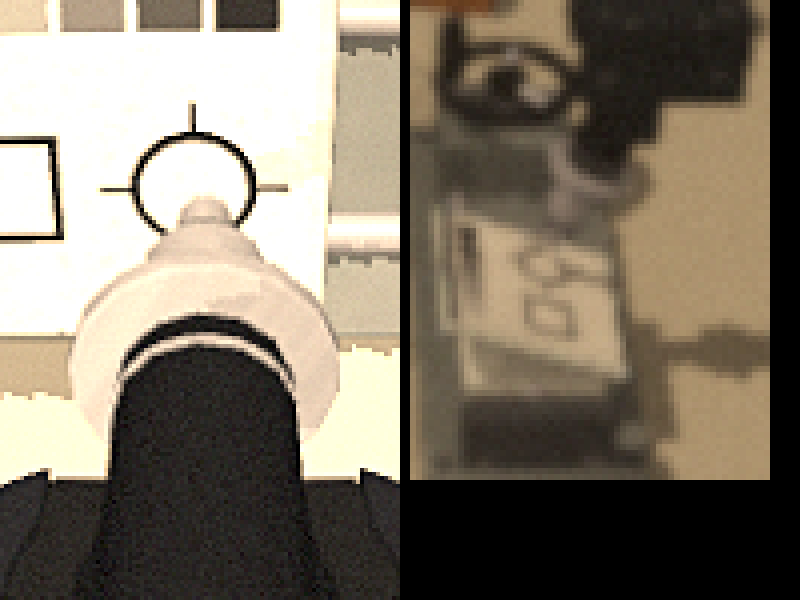

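```bash
python3 - <<'E'
from h import *
i=np.load("i10.npy",allow_pickle=True).item();S=np.array([.5342,-.0467,.0555])
M0=np.array([-.984,-.177,0]);n=np.array([0,0,np.cos(.35)])+np.sin(.35)*M0;M2=np.array([.177,-.984,0])
f=lambda X:(proj("wrist",X,i)-[205,110])*4
t=np.cross(n,M2)
for h in(0,.008,.012,.016):print(h,f(S+h*n),"+1mm M2",f(S+h*n+.001*M2)-f(S+h*n),"+1mm M0",f(S+h*n+.001*M0)-f(S+h*n), "rim top",min((f(S+h*n+.005*(np.cos(a)*t+np.sin(a)*M2))[1]) for a in np.linspace(0,6.28,40)))
E
```

```text
0 [195.72087825 188.00296823] +1mm M2 [ 5.12667915 -0.00710868] +1mm M0 [0.01129968 5.04370839] rim top 165.47667550235496
0.008 [195.54489467 208.66904256] +1mm M2 [ 5.28098653 -0.00716354] +1mm M0 [0.01216847 5.18283508] rim top 185.66471215220974
0.012 [195.45346529 219.48472905] +1mm M2 [ 5.36124637 -0.00718254] +1mm M0 [0.01264037 5.2540046 ] rim top 196.24088350041336
0.016 [195.3596482  230.64007454] +1mm M2 [ 5.44366883 -0.00719499] +1mm M0 [0.01313957 5.32619384] rim top 207.15698789755015
```

>>> send_rows(jaw=[2,2,2,2,2,2], xyz=[[0,0,-0.2],[-0.1,0.28,0],[-0.1,0.28,0],[-0.1,0.28,0],[0,0,0],[0,0,0]], twist=[0,0,0,0,0,0])

```text
t: 18.05
eef_pos: [0.5027, -0.0516, 0.1302]
eef_rot: [-0.188, 2.13, -2.13]
force: [-0.5, 0.1, -0.7]
finger_gap: 0.0261
```

```bash
cat > f.py <<'E'
from h import *
M0=np.array([-.984,-.177,0]);n=np.array([0,0,np.cos(.35)])+np.sin(.35)*M0
L=[]
for k in range(6): s=telemetry.sense();L.append(s["force"]);optics.grab_frame("wrist")
L=np.array(L).mean(0);print(s["t"],"F",L.round(2),"Fn",L@n,"tcp",np.round(s["eef_pos"],4))
E
python3 f.py; python3 g.py 0
```

```text
18.3 F [ 0.1   0.4  -1.12] Fn -1.1110605794251083 tcp [ 0.5028 -0.0516  0.1304]
tcp [ 0.5027 -0.0516  0.1304] F [ 0.1 -0.6 -1.5] t 18.35 gap 0.0259 q6 -1.47
M [[-0.985, 0.0, 0.175], [-0.175, -0.0, -0.985], [-0.0, -1.0, 0.0]] local cm [-0.09  0.37  0.08] twist -0.1
```

>>> send_rows(jaw=[2,2,2,2], xyz=[[-0.07,0.19,0],[-0.07,0.19,0],[0,0,0],[0,0,0]], twist=[0,0,0,0])

```text
t: 18.75
eef_pos: [0.5041, -0.0513, 0.1265]
eef_rot: [-0.188, 2.129, -2.13]
force: [-0.4, -0.1, 0.5]
finger_gap: 0.0261
```

```bash
python3 f.py
```

```text
19.0 F [ 0.   -0.17  0.44] Fn 0.4256931545067784 tcp [ 0.5041 -0.0513  0.1266]
```

>>> send_rows(jaw=[2,2,2], xyz=[[-0.07,0.19,0],[0,0,0],[0,0,0]], twist=[0,0,0])

```text
t: 19.35
eef_pos: [0.5048, -0.0512, 0.1246]
eef_rot: [-0.188, 2.129, -2.13]
force: [-1.1, -0.3, 1.1]
finger_gap: 0.0258
```

```bash
python3 f.py
```

```text
19.6 F [-0.65 -0.41  1.55] Fn 1.6974776485455376 tcp [ 0.5048 -0.0512  0.1247]
```

>>> send_rows(jaw=[2,2,2], xyz=[[-0.07,0.2,0],[0,0,0],[0,0,0]], twist=[0,0,0])

```text
t: 19.95
eef_pos: [0.5055, -0.0511, 0.1226]
eef_rot: [-0.188, 2.129, -2.13]
force: [-1.1, -0.5, 2.5]
finger_gap: 0.0258
```

```bash
python3 f.py; python3 - <<'E'
from h import *
# numeric check of the ring / carriage position in the image: dark ring pixels
w=optics.grab_frame("wrist");i=optics.camera_info("wrist");cv2.imwrite("pics/w11.png",w[:,:,::-1])
S=np.array([.5342,-.0467,.0555]);c=proj("wrist",S,i);print(c)
g=cv2.cvtColor(w,cv2.COLOR_RGB2GRAY)
u,v=int(c[0]),int(c[1]);sub=g[v-26:v+10,u-30:u+32]
for r in sub[::1]:print("".join(" .:*#"[min(4,int((255-x)//52))] for x in r))
E
```

```text
20.2 F [-1.15 -0.23  2.76] Fn 2.9936684524416175 tcp [ 0.5054 -0.051   0.1226]
[255.92413614 168.01823831]
                                                              
                                                              
                                                              
                              .                               
                             :#                               
                             .#                               
                             .#                               
                             .#                               
                             .#                               
                             .#                               
                             .#                               
                          ..:*#:..                            
                       .:###########:.                        
                     .####**:::::**####.                      
                   .###*..         ..*##*                     
                  .*#*.               :###:     
[... 563 characters left out ...]
.##.              
      .      :##       .................    .*#:::::::::      
     :##########     ....................   .##***:::::.      
             .*#    ......................  .*#.              
              *#   .........................:##               
              *#. ..........................*##               
              :#*...........................:#:               
              .#*:..........................::                
               ::............................:.               
               ................................               
               .......                ............            
            .......                      ..........
```

```bash
python3 - <<'E'
from h import *
from bench import env
a=cv2.imread("pics/top0.png");b=cv2.resize(optics.grab_frame("top")[:,:,::-1],(800,600),interpolation=cv2.INTER_CUBIC)
d=cv2.absdiff(a,b).max(2)
for n,(u,v) in dict(glue=(357,240),tape=(436,236),ink=(557,369),L1=(311,261),L3=(563,308),sharp=(245,291)).items():print(n,np.percentile(d[v-14:v+14,u-14:u+14],95))
print(telemetry.sense()["force"]); print(env.finish_job())
E
```

```text
glue 11.0
tape 11.0
ink 13.849999999999909
L1 11.0
L3 11.0
sharp 12.0
[-1.02351228 -0.41575408  3.70193181]
the job is handed in; nothing more can be done
None
```

I wound the handwheel to the stop, brought the probe to the card, and handed the job in at about 20 s with the nose pressed inside the ring. The hand-in reports no verdict, so the results below come from my own checks.

**Winding:** I pinched the handle and led it about 5.2 rad clockwise until it would go no further. The push had risen to about 19 N, so I eased off before letting go. The last wrist picture still showed the ring where it belongs with the carriage at the stop.

**Probe:** The hand can only turn about its own vertical axis. To get the 20° lean I lifted the probe part-way, then levered its nose against the rim of the stand's hole so it pivoted in the grip.

**Last checks:**
- **Position:** the nose was centred in the ring to within about 1 mm.
- **Angle:** I put the tilt at about 20°, give or take 1°. Two readings agreed (about 19–20° from the wrist picture, 20.8° from the hand's travel). The side camera suggested 18.6°, but it is too coarse to count for much.
- **Press:** about 4.1 N net of the probe's weight, which means the nose was about 5 mm in. One last unaveraged reading was higher, at about 5 N (roughly 6 to 7 mm in).
- **Surroundings:** the six bystanders in the top picture were unchanged from the start, apart from image noise.

The height of the ring could not be measured well from two views (40 to 58 mm). I used the given 55 mm, and the nose touched the card where that height predicted.

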